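Feel out the release groove of a board-repair fixture and press its catch

TASK

Free the red graphics card from its repair fixture: set a closed fingertip on the yellow end of the black front rail, slide it along the top of the rail until it finds the hidden release groove, and press the catch inside the groove fully down so that the clamp jaw backs off. Use the fingertips only for touching and pressing, keep them off the card and the jaw, leave the other things on the bench where they are, and finish clear of everything.

Things in the scene. Friction and masses are not known exactly. Their poses are not given: they have to be found in the camera images.
- holder: board-repair fixture screwed to the bench: aluminium base plate 12 mm thick, 205 x 295 mm, reaching x = -20 to +185 mm, with a straight rail along its front edge, nearest the robot. Origin: on the bench under the middle of the rail; x points away from the robot across the rail, y along the rail to its yellow end, z up.
- rail_top (a point): middle of the rail's flat level top, 50 mm above the bench, axes as the fixture's. Rail 30 mm wide, 295 long. From y = +147.5 mm: yellow pad to 107.5, black lead-in to 72.5, five black 40 mm bays centred at y = 52.5, 12.5, -27.5, -67.5, -107.5, black end block to -147.5. One bay, unmarked and changing, is the groove; the rest are flush. Within 25 mm of the rail nothing is higher than it.
- start_pad: the yellow start pad, the first 40 mm of the rail; 30 mm wide, fixed to the fixture. Origin: centre of its underside, 12 mm above the bench; its top is 38 mm above the origin. Axes as the fixture's.
- lead_in: the plain black lead-in of the rail just after the yellow pad, 35 mm long along the rail, 30 mm wide, fixed. Origin: centre of its underside, 12 mm above the bench; its top is 38 mm above the origin. Axes as the fixture's.
- catch (a joint): release catch, a black block 38 mm along the rail x 29 mm, the floor of the hidden groove (40 mm long, open to the rail's front and back). Slides straight down. In m: 0 = up, its top 8 mm below the rail top; 0.006 = fully down on its stop, 14 mm below. Yields to about 5 to 8 N, moves stiffly, stays where it is left (no spring).
- jaw: the steel clamp jaw behind the card, 16 x 120 x 20 mm, lying along the rail's direction. Origin: middle of the lower edge of the face that meets the card; at the start 130.5 mm behind the rail's middle line and 12 mm above the bench. A linkage slides it 1.5 mm away from the card for each 1 mm the catch goes down, 9 mm in all.
- card: the red graphics card lying loose in the fixture between rail and jaw, 90 x 165 mm, 4 mm thick, with magenta heat sinks; highest point about 37 mm above the bench, 0.25 kg. Origin: centre of its underside, 85 mm behind the rail's middle line and 50 mm towards the yellow end, 20 mm above the bench.
- tin_a: tip-cleaner tin with brass wool, 54 mm across, 35 mm tall, standing loose on the fixture's base about 105 mm behind the rail. Origin: centre of its underside.
- tin_b: another such tip-cleaner tin, loose on the bench. Origin: centre of its underside.
- tweezers: steel bent-tip tweezers, 125 mm long, 6 mm thick, lying loose. Origin: near the middle, on the bench; x along them.
- driver: screwdriver with a red handle, 170 mm long, lying loose. Origin: on the bench under its middle; x along it.
- flux: small flux jar with a green cap, 48 mm across, 55 mm tall, loose. Origin: centre of its underside.
- spool: aluminium solder-wire spool, 56 mm across, 40 mm tall, standing loose on its end. Origin: centre of its underside.
Not all that is in view belongs to the job. What is shaped like the card but brown or green is not meant.

How it is judged (in metres and radians):
On the way, in this order (a step that is already met when the one before it is completed fails the run):
1. a fingertip rests on the yellow start pad (contact force between the fingers and start_pad above 0.5 N), for 0.1 s.
2. the fingertip has slid off the yellow pad and bears on the black lead-in (contact force between the fingers and lead_in above 0.3 N and contact force between the fingers and start_pad below 0.1 N), for 0.1 s.
3. the catch in the groove is pressed fully down by the fingers (value of joint catch above 0.005 m and contact force between the fingers and anything else above 1 N), for 0.1 s.
At the end, for the whole second after the job is handed in: The catch is down by more than 5 of its 6 mm and the jaw has backed off by more than 7 mm; the card lies within 6 mm of where it was, at rest; the other loose things are within 15 mm of where they were (value of joint catch above 0.005 m and x of jaw in the frame of holder above 0.1375 m and distance of card from where it was at the start of the episode below 0.006 m and linear speed of card below 0.01 m/s and distance of each of tin_a, tin_b, tweezers, driver, flux, spool from where it was at the start of the episode below 0.015 m); the robot touches nothing.
It fails at once if the card or the jaw was touched with the fingers (contact force between the fingers and card above 0.5 N or contact force between the fingers and jaw above 0.5 N).
It fails at once if the card was moved or lifted (distance of card from where it was at the start of the episode above 0.01 m).
It fails at once if another thing on the bench was lifted, carried or shoved (distance of any of tin_a, tin_b, tweezers, driver, flux, spool from where it was at the start of the episode above 0.02 m).
It also fails if it takes over 72 s, if anything falls off the work surface, if the arm or the gripper's body presses on something with over 40 N, if the wrist force passes 120 N, or if a joint passes its speed limit or range.

ROBOT

A 7-joint arm with a two-finger parallel gripper is mounted at the origin on the work surface. World frame = base frame: x ahead of the robot, y to its left, z up, the work surface at z = 0. Lengths are in m, angles in degrees, forces in N, time in s.
With the tool pointing down it reaches from about 0.425 to 0.875 m from the base axis. Payload 4.7 kg.
Tool frame: the origin (TCP) lies between the finger pads; the fingertips stand 22 mm ahead of it and the grasp point (between the pads) lies 3 mm ahead of it (env.tip_reach is the distance from the TCP to the fingertips, in m); z points along the fingers, y is the line along which they close (so a half turn about z gives the same grasp; the last joint's range is limited). The gripper opens to 87 mm and grips with 3 to 60 N. Pads are 19 mm wide; open, the fingers measure 117 mm over their backs; the gripper's body (75 mm by 190 mm) begins 51 mm behind the grasp point.
Start: joints at [73.516, 18.392, -4.016, 83.108, 1.295, 78.541, -3.26], TCP at [0.193, -0.621, 0.245] pointing down, gripper open.
Joint ranges: [-163.93, 163.93], [-17.29, 119.83], [-79.2, 71.16], [3.27, 140.29], [-89.18, 269.18], [5.43, 117.66], [-154.24, 154.24]. Speed limits (degrees/s): [147.25, 147.25, 180, 180, 180, 180, 180].

INTERFACE

Orientations are given as [roll, pitch, yaw] about the fixed x, y, z axes, in that order (R = Rz(yaw) Ry(pitch) Rx(roll)).
In Python, from cell import env gives the robot as it stands.
- The arm moves only by the shell command python3 -m creep 'ROWS' [FORCE]. ROWS is JSON, one flat list of numbers, 7 for each row, row after row: the finger opening in mm, from 0 to 87, then the shift along the tool's x, y, z in units of 30 mm (1.0 is 30 mm), then the turn, a rotation vector about the tool's x, y, z in units of 6 degrees (1.0 is 6 degrees). A call has 1 to 12 rows; each row is the pose to reach, as a shift and turn from the pose commanded when the call began, along the tool's axes at that moment; what a row does not reach only later rows make up. A row lasts 1/10 s, in which the tool goes at most 50 mm and 8.59 degrees, less where a joint would pass 70% of its speed; a pose out of reach is approached as far as the arm can. A call with a gripper value outside its range is refused whole. The fingers move at their own pace and stop on an object; FORCE is the grip in N (left out, the last holds). Time passes only in rows, so rows that repeat a pose let the fingers close. It gives the time, the measured TCP pose, the force, the opening and the grip force at its end, in the units of the state.
- env.get_obs(): the state, without advancing time (a new reading comes with each control period).
- env.read_camera(name): name is "side" or "top"; returns a dict with "color" (480x640x3 uint8, red, green, blue), "depth" (480x640 float32, m along the optical axis (not along the pixel's ray), 0 where there is no reading), "fovy" (degrees; the focal length in pixels is half the picture's height over the tangent of half this angle, whatever the lens; pixels are square), "cx", "cy" (the principal point, pixels), "R" (3x3) and "t" (3): a world point X has camera coordinates R X + t. Camera axes: x right, y down, z forward; pixel columns grow to the right and rows downward; lengths in m; the calibration is good to about 2 mm. A picture is of the moment at which its call begins.
- env.sign_off(): hands the job in; it is judged then, once.
The state is a dict: "time_s": time; "qpos": joint angles; "joint_velocities": joint speeds; "effort": joint torques, N m; "tool_pos": TCP position; "tool_rot": TCP orientation; "force": force on the tool from outside, world axes, zero at the start; "wrist_torque": the same for the moment, N m; "grip_width": finger opening in m; "grasp_force": force on a finger pad.
Only numpy, scipy, OpenCV 4.12 (cv2) and the standard library are available. Lean on these libraries where they do the work, as an engineer would, in place of code of your own. Each camera call takes 0.05 s, during which the arm holds its last target. There are 200 camera calls.

## Working session

There is one attempt and no reset: what is moved stays moved. The work goes in short steps, Python scripts to look and compute and a shell command to move; the robot and the scene stay as the last step left them, time stands still between calls to the robot, and variables do not carry over. Pictures are saved under pics/ and viewed, at most 10 in all, crops included, and the job is handed in when it is done.

```bash
mkdir -p pics; ls; python3 - <<'E'
from cell import env
import cv2
o=env.get_obs(); print(o)
for n in("top","side"):
    c=env.read_camera(n); cv2.imwrite(f"pics/{n}0.png",c["color"][:,:,::-1]); print(n,c["fovy"],c["cx"],c["cy"],c["R"],c["t"])
E
```

```text
pics
{'time_s': 0.0, 'qpos': array([73.51662114, 18.43753942, -4.01637994, 83.17430865,  1.29544729,
       78.53962339, -3.2597967 ]), 'joint_velocities': array([-0.12078566, -0.07215226, -0.04691382,  0.04561368,  0.03676176,
        0.04637764,  0.05261172]), 'effort': array([ 3.74149386e-04, -4.91297150e+01, -4.03531976e-01, -3.12536681e+01,
       -6.37151767e-02,  4.38858045e-02,  1.98449525e-04]), 'tool_pos': array([ 0.19301002, -0.62015835,  0.24348401]), 'tool_rot': array([-1.79893798e+02,  5.85635656e-03,  1.72942184e+01]), 'force': array([-0.4130979 , -0.12288452, -0.50808257]), 'wrist_torque': array([-0.04742869, -0.01369113,  0.01386478]), 'grasp_force': 0.0, 'grip_width': 0.0869726159033956}
top 55.91195581014453 321.9333663045185 239.6554409198364 [[-0.01516928 -0.99985149 -0.00817916]
 [-0.98728126  0.01627229 -0.15814843]
 [ 0.15825803  0.00567613 -0.98738147]] [5.31370729e-05 4.50307882e-01 9.90400987e-01]
side 43.455838652118715 326.6087418085985 244.5030354446987 [[-0.96197157 -0.27296861  0.00994143]
 [-0.2051125   0.6978461  -0.68625045]
 [ 0.18038725 -0.66219254 -0.72729738]] [0.42837269 0.13475341 1.5699486 ]
```

View pics/top0.png

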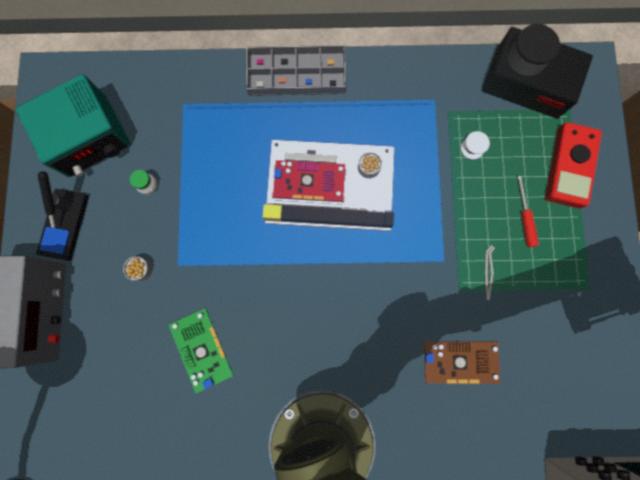

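View pics/side0.png

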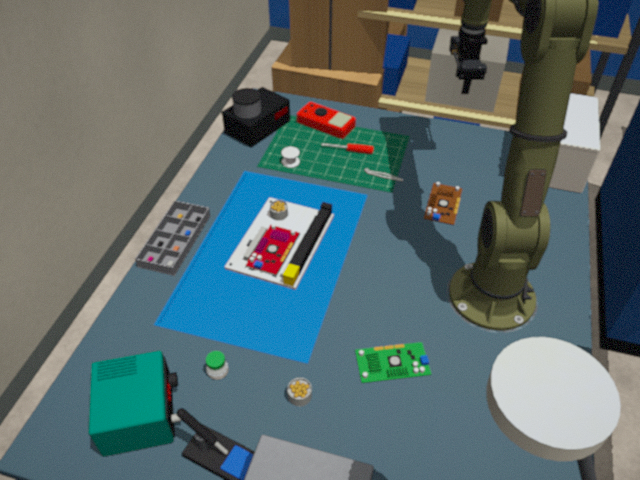

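The top view shows the rail from its yellow end at about (272,212) to the black end at (393,220), with the card behind it. The side view shows the yellow end at (291,272) and the far end at (327,208). Next I'll measure the rail in both views.

```bash
cat > h.py <<'E'
import numpy as np, cv2
from cell import env
def pts(c):
    f=240/np.tan(np.radians(c["fovy"])/2); v,u=np.mgrid[:480,:640]
    d=c["depth"].astype(float); P=np.stack([(u-c["cx"])/f*d,(v-c["cy"])/f*d,d],-1)
    return (P-c["t"])@c["R"]
E
python3 - <<'E'
from h import *
for n,(x,y,w,h) in {"top":(255,130,150,112),"side":(215,185,140,115)}.items():
    c=env.read_camera(n); P=pts(c); col=c["color"].astype(int)
    cv2.imwrite(f"pics/{n}1.png",cv2.resize(c["color"][y:y+h,x:x+w,::-1],None,fx=5,fy=5,interpolation=cv2.INTER_CUBIC))
    box=np.zeros((480,640),bool); box[y:y+h,x:x+w]=1
    R,G,B=col[...,0],col[...,1],col[...,2]
    yel=box&(R>140)&(G>120)&(B<90)&(P[...,2]>.042)&(P[...,2]<.06)
    blk=box&(col.max(-1)<70)&(P[...,2]>.036)&(P[...,2]<.06)
    for m in (yel,blk,):
        k,lab,st,ce=cv2.connectedComponentsWithStats(m.astype(np.uint8)); i=1+st[1:,4].argmax(); m=lab==i
        Q=P[m]; print(n,st[i],Q.mean(0),np.median(Q,0))
        q=Q[:,:2].astype(np.float32); print(cv2.minAreaRect(q), np.percentile(Q[:,2],[5,50,95]))
    Q=P[m]; a=np.argsort(Q[:,1]); 
    ed=np.arange(Q[:,1].min(),Q[:,1].max(),.01)
    print([(round(e,3),round(np.median(Q[(Q[:,1]>=e)&(Q[:,1]<e+.01),2])*1000,1)) for e in ed if ((Q[:,1]>=e)&(Q[:,1]<e+.01)).any()])
E
```

```text
top [264 205  18  14 175] [0.51246832 0.10243381 0.05134386] [0.51249522 0.1023103  0.051588  ]
((0.514548122882843, 0.10360819101333618), (0.036242980509996414, 0.029754947870969772), 84.11096954345703) [0.04789692 0.051588   0.05418645]
top [282 207  88  18 441] [0.50155749 0.01193938 0.04922347] [0.5000046  0.01947422 0.05073984]
((0.5040388107299805, -0.01666036993265152), (0.19851864874362946, 0.02766549587249756), 85.50218200683594) [0.03837056 0.05073984 0.05409255]
[(np.float64(-0.115), np.float64(39.5)), (np.float64(-0.105), np.float64(48.4)), (np.float64(-0.095), np.float64(44.3)), (np.float64(-0.085), np.float64(47.8)), (np.float64(-0.075), np.float64(40.9)), (np.float64(-0.065), np.float64(45.7)), (np.float64(-0.055), np.float64(45.5)), (np.float64(-0.045), np.float64(49.5)), (np.float64(-0.035), np.float64(50.6)), (np.float64(-0.025), np.float64(49.7)), (np.float64(-0.015), np.float64(51.4)), (np.float64(-0.005), np.float64(51.2)), (np.float64(0.005), np.float64(50.6)), (np.float64(0.015), np.float64(52.0)), (np.float64(0.025), np.float64(51.0)), (np.float64(0.035), np.f
[... 922 characters left out ...]
(50.4)), (np.float64(-0.1), np.float64(50.5)), (np.float64(-0.09), np.float64(51.2)), (np.float64(-0.08), np.float64(52.7)), (np.float64(-0.07), np.float64(51.8)), (np.float64(-0.06), np.float64(51.0)), (np.float64(-0.05), np.float64(51.4)), (np.float64(-0.04), np.float64(51.4)), (np.float64(-0.03), np.float64(50.7)), (np.float64(-0.02), np.float64(51.6)), (np.float64(-0.01), np.float64(51.3)), (np.float64(0.0), np.float64(50.7)), (np.float64(0.01), np.float64(51.4)), (np.float64(0.02), np.float64(51.1)), (np.float64(0.03), np.float64(51.2)), (np.float64(0.04), np.float64(51.0)), (np.float64(0.05), np.float64(51.0)), (np.float64(0.06), np.float64(51.3)), (np.float64(0.07), np.float64(52.7))]
```

View pics/top1.png

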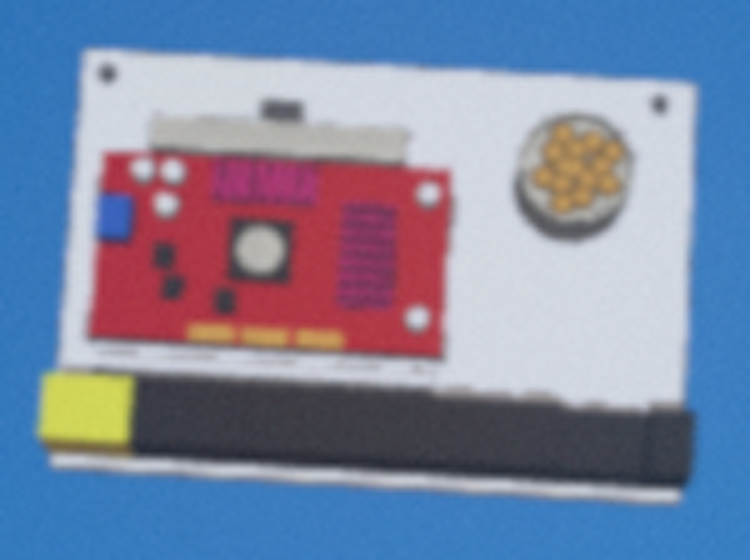

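View pics/side1.png

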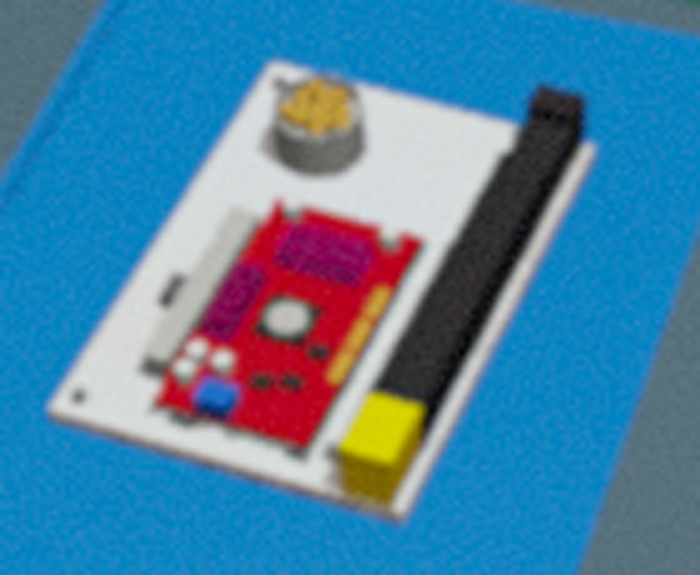

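```bash
cat >> h.py <<'E'
def ray(c,u,v,z=.05):
    f=240/np.tan(np.radians(c["fovy"])/2); d=c["R"].T@np.array([(u-c["cx"])/f,(v-c["cy"])/f,1]); o=-c["R"].T@c["t"]
    return (o+d*(z-o[2])/d[2])[:2]
E
python3 - <<'E'
from h import *
c=env.read_camera("top")
for U,V in [(43,373),(40,441),(134,377),(130,445),(692,411),(690,477)]: print("top",U,V,ray(c,255+(U+.5)/5-.5,130+(V+.5)/5-.5))
c=env.read_camera("side")
for U,V in [(365,392),(425,402),(340,450),(404,460),(533,88),(583,98)]: print("side",U,V,ray(c,215+(U+.5)/5-.5,185+(V+.5)/5-.5))
E
```

```text
top 43 373 [0.53162662 0.12483903]
top 40 441 [0.50015266 0.12602513]
top 134 377 [0.52905771 0.08352645]
top 130 445 [0.4976234  0.08536353]
top 692 411 [ 0.50900135 -0.16849724]
top 690 477 [ 0.47870334 -0.16638712]
side 365 392 [0.52895327 0.08087978]
side 425 402 [0.49673704 0.07869512]
side 340 450 [0.52870255 0.12232184]
side 404 460 [0.49508073 0.11948631]
side 533 88 [ 0.50997747 -0.16892075]
side 583 98 [ 0.48003458 -0.16893648]
```

The rail runs from about (0.515,0.124) to (0.494,-0.168) with a yaw of about -4°. In both views the notch appears to be the last bay. I'll move with the fingers closed and the tool yawed about 86°, which puts the 19 mm pad width along the rail.

```bash
python3 -m creep '[0,10.85,-6.05,0,0,0,-11.43,0,10.85,-6.05,0,0,0,-11.43,0,10.85,-6.05,0,0,0,-11.43,0,10.85,-6.05,0,0,0,-11.43,0,10.85,-6.05,0,0,0,-11.43,0,10.85,-6.05,0,0,0,-11.43,0,10.85,-6.05,0,0,0,-11.43,0,10.85,-6.05,0,0,0,-11.43,0,10.85,-6.05,0,0,0,-11.43,0,10.85,-6.05,0,0,0,-11.43,0,10.85,-6.05,0,0,0,-11.43,0,10.85,-6.05,0,0,0,-11.43]'
```

```text
time_s: 1.5
tool_pos: [0.4487, -0.3522, 0.2444]
tool_rot: [-180.0, 0.0, 85.6]
force: [-0.3, 0.3, -0.3]
grip_width: 0.0029
grasp_force: 0.0
```

```bash
python3 -m creep '[0,15.3,1.03,2,0,0,0,0,15.3,1.03,2,0,0,0,0,15.3,1.03,2,0,0,0,0,15.3,1.03,2,0,0,0,0,15.3,1.03,2,0,0,0,0,15.3,1.03,2,0,0,0,0,15.3,1.03,2,0,0,0,0,15.3,1.03,2,0,0,0,0,15.3,1.03,2,0,0,0,0,15.3,1.03,4.4,0,0,0,0,15.3,1.03,4.4,0,0,0,0,15.3,1.03,4.4,0,0,0]'
python3 - <<'E'
from h import *
print(env.tip_reach, env.get_obs()["tool_rot"])
c=env.read_camera("side"); cv2.imwrite("pics/side2.png",cv2.resize(c["color"][180:320,210:370,::-1],None,fx=5,fy=4.2,interpolation=cv2.INTER_CUBIC)[:600])
E
```

```text
time_s: 2.7
tool_pos: [0.5111, 0.1044, 0.109]
tool_rot: [-179.6, 0.0, 85.9]
force: [-0.1, -0.1, 0.4]
grip_width: 0.0003
grasp_force: 0.0
0.022 [-1.79577116e+02  3.76221605e-02  8.58673806e+01]
```

View pics/side2.png

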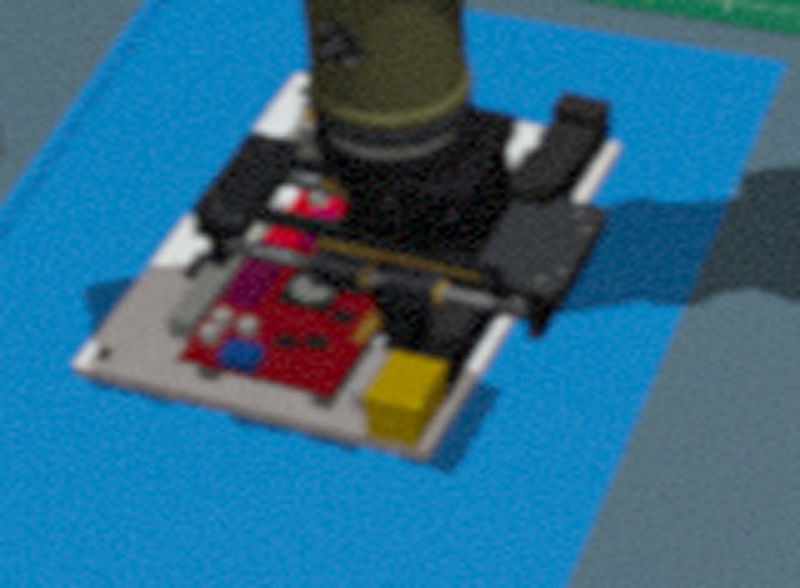

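The gripper hangs above the pad, with the yellow pad visible at about (405,385) in the crop. I'll lower it slowly.

```bash
python3 -m creep '[0,0,0.05,0.4,0,0,0,0,0,0.05,0.8,0,0,0,0,0,0.05,1.05,0,0,0,0,0,0.05,1.1,0,0,0,0,0,0.05,1.1,0,0,0]'
```

```text
time_s: 3.25
tool_pos: [0.5153, 0.1047, 0.0794]
tool_rot: [-180.0, 0.0, 85.9]
force: [-0.4, -0.1, -0.7]
grip_width: 0.0002
grasp_force: 0.0
```

```bash
python3 -m creep '[0,0,-0.05,0.1,0,0,0,0,0,-0.05,0.2,0,0,0,0,0,-0.05,0.24,0,0,0,0,0,-0.05,0.26,0,0,0,0,0,-0.05,0.26,0,0,0]'
```

```text
time_s: 3.75
tool_pos: [0.5138, 0.105, 0.0725]
tool_rot: [-180.0, 0.0, 85.9]
force: [-2.7, -0.7, 6.1]
grip_width: 0.0005
grasp_force: 3.2
```

```bash
python3 -m creep '[0,0,0,0,0,0,0,0,-0.15,0,-0.01,0,0,0,0,-0.3,0,-0.01,0,0,0,0,-0.45,0,-0.01,0,0,0,0,-0.6,0,-0.01,0,0,0,0,-0.75,0,-0.01,0,0,0,0,-0.9,0,-0.01,0,0,0,0,-1.05,0,-0.01,0,0,0,0,-1.2,0,-0.01,0,0,0,0,-1.25,0,-0.01,0,0,0,0,-1.25,0,-0.01,0,0,0,0,-1.25,0,-0.01,0,0,0]'
```

```text
time_s: 4.95
tool_pos: [0.5116, 0.0675, 0.0725]
tool_rot: [179.9, -0.0, 85.9]
force: [-0.0, 3.0, 5.5]
grip_width: 0.0003
grasp_force: 2.9
```

```bash
python3 -m creep '[0,-0.15,0,0,0,0,0,0,-0.3,0,0,0,0,0,0,-0.45,0,0,0,0,0,0,-0.6,0,0,0,0,0,0,-0.75,0,0,0,0,0,0,-0.9,0,0,0,0,0,0,-1.05,0,0,0,0,0,0,-1.2,0,0,0,0,0,0,-1.25,0,0,0,0,0,0,-1.25,0,0,0,0,0]'
```

```text
time_s: 5.95
tool_pos: [0.5088, 0.0301, 0.0724]
tool_rot: [180.0, -0.0, 85.9]
force: [0.2, 3.3, 6.1]
grip_width: 0.0002
grasp_force: 3.0
```

```bash
python3 -m creep '[0,-0.15,0,0,0,0,0,0,-0.3,0,0,0,0,0,0,-0.45,0,0,0,0,0,0,-0.6,0,0,0,0,0,0,-0.75,0,0,0,0,0,0,-0.9,0,0,0,0,0,0,-1.05,0,0,0,0,0,0,-1.2,0,0,0,0,0,0,-1.33,0,0,0,0,0,0,-1.33,0,0,0,0,0]'
```

```text
time_s: 6.95
tool_pos: [0.5058, -0.0098, 0.0724]
tool_rot: [180.0, -0.0, 85.8]
force: [0.2, 2.8, 6.2]
grip_width: 0.0005
grasp_force: 3.2
```

Bays 1 and 2 are flush, with about 6 N still pressing. I'll keep sliding.

```bash
python3 -m creep '[0,-0.15,0,0,0,0,0,0,-0.3,0,0,0,0,0,0,-0.45,0,0,0,0,0,0,-0.6,0,0,0,0,0,0,-0.75,0,0,0,0,0,0,-0.9,0,0,0,0,0,0,-1.05,0,0,0,0,0,0,-1.2,0,0,0,0,0,0,-1.33,0,0,0,0,0,0,-1.33,0,0,0,0,0]'
```

```text
time_s: 7.95
tool_pos: [0.5029, -0.0495, 0.0724]
tool_rot: [180.0, -0.0, 85.8]
force: [-1.1, 2.7, 6.7]
grip_width: 0.0002
grasp_force: 3.3
```

```bash
python3 -m creep '[0,-0.15,0,0,0,0,0,0,-0.3,0,0,0,0,0,0,-0.45,0,0,0,0,0,0,-0.6,0,0,0,0,0,0,-0.75,0,0,0,0,0,0,-0.9,0,0,0,0,0,0,-1.05,0,0,0,0,0,0,-1.2,0,0,0,0,0,0,-1.33,0,0,0,0,0,0,-1.33,0,0,0,0,0]'
```

```text
time_s: 8.95
tool_pos: [0.4999, -0.0892, 0.0724]
tool_rot: [180.0, -0.0, 85.8]
force: [0.1, 3.5, 6.8]
grip_width: 0.0005
grasp_force: 3.4
```

Bays 3 and 4 are flush too, so the groove must be bay 5.

```bash
python3 -m creep '[0,-0.15,0,0,0,0,0,0,-0.3,0,0,0,0,0,0,-0.45,0,0,0,0,0,0,-0.6,0,0,0,0,0,0,-0.75,0,0,0,0,0,0,-0.9,0,0,0,0,0,0,-1.05,0,0,0,0,0,0,-1.2,0,0,0,0,0,0,-1.33,0,0,0,0,0,0,-1.33,0,0,0,0,0]'
```

```text
time_s: 9.95
tool_pos: [0.4961, -0.1305, 0.0715]
tool_rot: [-179.9, 0.0, 85.8]
force: [-0.4, 0.3, -1.1]
grip_width: 0.0007
grasp_force: 0.0
```

The force vanished and the tip dropped, so it's over the groove. Pressing down.

```bash
python3 -m creep '[0,0,0,0.1,0,0,0,0,0,0,0.2,0,0,0,0,0,0,0.26,0,0,0,0,0,0,0.3,0,0,0,0,0,0,0.34,0,0,0,0,0,0,0.38,0,0,0,0,0,0,0.42,0,0,0,0,0,0,0.42,0,0,0]'
```

```text
time_s: 10.75
tool_pos: [0.4967, -0.1288, 0.0596]
tool_rot: [-179.9, 0.0, 85.9]
force: [-2.5, 0.2, 4.5]
grip_width: 0.0006
grasp_force: 2.1
```

```bash
python3 -m creep '[0,0,0,0.04,0,0,0,0,0,0,0.07,0,0,0,0,0,0,0.1,0,0,0,0,0,0,0.13,0,0,0,0,0,0,0.13,0,0,0,0,0,0,0.13,0,0,0]'
```

```text
time_s: 11.35
tool_pos: [0.4968, -0.1288, 0.0582]
tool_rot: [-179.9, 0.1, 85.9]
force: [-10.8, 2.1, 24.6]
grip_width: 0.0006
grasp_force: 12.4
```

It's hard on the stop, at 25 N and 14.2 mm below the rail top. Now retreating straight up.

```bash
python3 -m creep '[0,0,0,-0.2,0,0,0,0,0,0,-0.6,0,0,0,0,0,0,-1.2,0,0,0,0,0,0,-2.5,0,0,0,0,0,0,-4,0,0,0,0,0,0,-5,0,0,0,0,-5,0,-5,0,0,0,0,-5,0,-5,0,0,0,0,-5,0,-5,0,0,0,0,-5,0,-5,0,0,0,0,-5,0,-5,0,0,0,0,-5,0,-5,0,0,0]'
python3 - <<'E'
from h import *
c=env.read_camera("top"); cv2.imwrite("pics/top3.png",cv2.resize(c["color"][130:242,255:405,::-1],None,fx=5,fy=5,interpolation=cv2.INTER_CUBIC))
print(env.get_obs()["force"])
E
```

```text
time_s: 12.55
tool_pos: [0.4867, -0.2771, 0.2056]
tool_rot: [180.0, -0.1, 86.0]
force: [1.5, 1.0, 0.2]
grip_width: 0.0004
grasp_force: 0.0
[-0.20607737 -0.21602462  0.73026897]
```

View pics/top3.png

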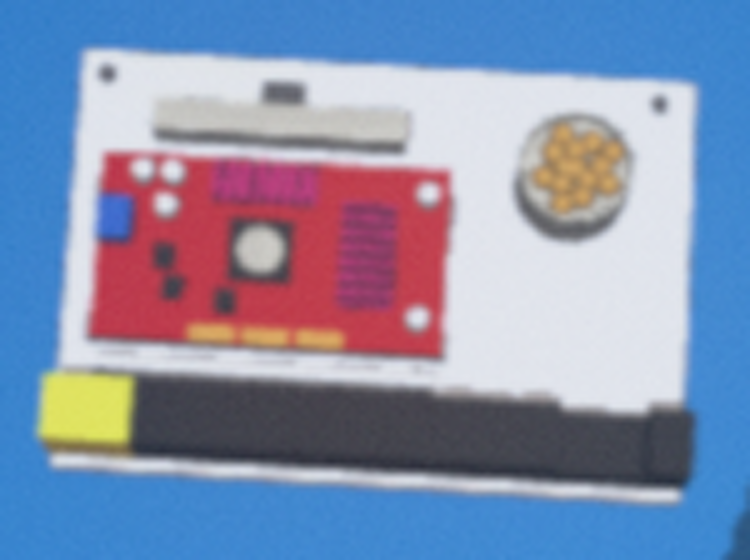

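The jaw's back edge moved from about row 115 to row 97 in the crop, roughly 8–9 mm. The card and tin look unmoved, and the arm is clear.

```bash
python3 -c "
from cell import env
print(env.sign_off())"
```

```text
the job is handed in; nothing more can be done
None
```

The job is handed in: the catch in bay 5 was pressed down to its stop, the jaw backed off about 8–9 mm in the last picture, the card looks unmoved and the arm finished clear; the hand-in returned no verdict.

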